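# Fit the spacer sleeve and hold the turntable's index plunger out

## Robot

A 6-joint arm with a two-finger parallel gripper is mounted at the origin on the work surface. World frame = base frame: x ahead of the robot, y to its left, z up, the work surface at z = 0. Lengths are in m, angles in rad, forces in N, time in s.
With the tool pointing down it reaches from about 0.35 to 0.975 m from the base axis. Payload 4.9 kg.
Tool frame: the origin (TCP) lies at the very end of the fingers, on their centre line; the grasp point (between the pads) lies manip.grip_point_offset behind it (manip.grip_point_offset is the distance from the TCP to the grasp point, in m); z points along the fingers, y is the direction in which the jaws open and shut (so a half turn about z gives the same grasp; the last joint's range is limited). The gripper opens to 85 mm and grips with 20 to 120 N. Pads are 22 mm wide; open, the fingers measure 114 mm over their backs; the gripper's body (76 mm by 85 mm) begins 54 mm behind the grasp point. The pads swing forward as they close: fully open they stand 13 mm farther back than shut.
Start: joints at [1.21, 0.053, 1.613, -0, 1.476, -0.119], TCP at [0.15, 0.607, 0.231] pointing down, gripper open.
Joint ranges: [-3.01, 3.01], [-1.01, 2.22], [0.06, 2.58], [-1.02, 4.17], [0.09, 2.62], [-3.14, 3.14]. Speed limits (rad/s): [2.57, 2.57, 3.14, 3.14, 3.14, 3.14].

## Interface

Orientations are given as a unit quaternion [w, x, y, z].
In Python, from plant import status, grab_frame, camera_params, ticket, boxes_of, outline_of, manip gives the robot as it stands. The module is installed in compiled form; this text tells all that it offers.
- The arm moves only by the tool play_rows, never from a script. Its argument "deltas" is a list of rows, each a list of 2 entries, a list of its own where there are three numbers: the shift along the world's x, y, z in m, then the turn about the world's z in rad. A call has 1 to 5 rows; each row is the pose to reach, as a shift and turn from the pose commanded when the call began; what a row does not reach only later rows make up. A row lasts 1/8 s, in which the tool goes at most 62.5 mm and 10.7 degrees, less where a joint would pass 70% of its speed; a pose out of reach is approached as far as the arm can. A call with a gripper value outside its range is refused whole. "grip" is the opening, from -1 (shut) to 1 (fully open), set as the call begins (left out, the last holds). The fingers move at their own pace and stop on an object; the grip force is fixed at half the most. Time passes only in rows, so rows that repeat a pose let the fingers close. It gives the time, the measured TCP pose, the force and the opening at its end, in the units of the state.
- status.state(): the state, without advancing time (a new reading comes with each control period).
- grab_frame(name): name is "side" or "top"; returns (picture, depth): 480x640x3 uint8, blue, green, red; 480x640 float32, m along the optical axis (not along the pixel's ray), 0 where there is no reading.
- camera_params(name): a dict with "mtx" (3x3 intrinsics, pixels), "world_from_camera" (4x4, takes a point from camera to world coordinates). Camera axes: x right, y up, looking along -z (the intrinsics and any distortion apply to the point x, -y, -z); pixel columns grow to the right and rows downward; lengths in m; the calibration is good to about 2 mm. A picture is of the moment at which its call begins. camera_params takes no time and is no camera call.
- ticket.job_done(): hands the job in, once; it reports no verdict.
Trained networks look in the newest picture that a camera, given by its name, has taken for a name from the list of things; names that differ only in an ending like _2 or _b are one class to them, and where a whole thing is asked for, a point or a joint stands for the part that bears it (a point fixed in the world has none). Each returns a list of dicts, best first, with "confidence" (0 to 1); they miss things now and then, are a little off and sometimes report something else, mostly with a low value. They report only what shows in the picture. A call takes as long as a camera call. They do not tell look-alikes from the thing itself.
- boxes_of(camera, name): "box" ([left, top, right, bottom] in pixels, round what is visible of it).
- outline_of(camera, name): "region" (480x640 bool, what is visible of it) and "box" ([left, top, right, bottom] in pixels, round what is visible of it).
The state is a dict: "time": time; "joint_pos": joint angles; "joint_vel": joint speeds; "joint_efforts": joint torques, N m; "tool_pos": TCP position; "tool_rot": TCP orientation; "contact_force": force on the tool from outside, world axes, zero at the start; "ft_torque": the same for the moment, N m; "gripper_width": opening from 0.0 (shut) to 1.0 (fully open).
Only numpy, scipy, OpenCV 4.12 (cv2) and the standard library are available. Lean on these libraries where they do the work, as an engineer would, in place of code of your own. Each camera call takes 0.05 s, during which the arm holds its last target.

## Task

Get the jar inspection turntable ready for indexing: push the plain metal tube (the spacer sleeve standing on the bench) all the way down over the spigot in the middle of the turntable, and let go of it. Then take the black knob of the sprung index plunger at the turntable's rim, pull it straight up as far as it goes so that the pin is clear of its hole in the disc, and finish while still gripping it and holding it up there. Leave the two honey jars and the loose flat ring where they are.

Things in the scene. Friction and masses are not known exactly. Their poses are not given: they have to be found in the camera images.
- sleeve: spacer sleeve: a plain round bare-metal tube, open at both ends, 46 mm outside, bore 34 mm (wall 6 mm), 80 mm long, 0.18 kg. Stands upright on the bench at the start, and is the same either way up. Origin at its centre, half-way up (40 mm above its lower end); z along its axis, up.
- spigot_foot (a point): centre of the disc's top face, at the foot of the upright spigot, 60 mm above the bench. The sleeve's lower end rests on this face when fully home. Disc 214 mm across, base 230 mm; neither moves or turns in this job. z up; x points horizontally from the spigot towards the plunger. The turntable stands on the left half of the bench, turned any way round.
- spigot_top (a point): centre of the spigot's top end, 45 mm above the disc face. The spigot is a round steel post 31 mm across, tapering over its top 6 mm to 19 mm, so the sleeve has 1.5 mm of clearance all round.
- seat_hole (a point): mouth of the plunger's seat hole in the disc's top face, 90 mm from the spigot's axis, straight below the knob. The pin (10 mm across) reaches 10 mm down into it. A grey bracket (arm 30 mm wide, post 40 mm wide outside the disc, tops 100 mm above the bench) holds the plunger's barrel from the side away from the spigot.
- pull_knob (a point): black round plastic knob of the index plunger, 25 mm across, 28 mm high, top edge chamfered. Origin at its centre, at rest 72 mm above the disc face (132 mm above the bench); z up. It moves only straight up and down with the plunger. Its underside stands 14 mm above the plunger's steel barrel (24 mm across); nothing stands beside the knob.
- plunger (a joint): upward travel of the plunger in m: 0 = in, pin seated; 0.018 = pulled up fully against its stop (pin tip then 8 mm above the disc face). A spring pulls it back down with about 4 N (with its weight) at the start of the pull rising to about 9 N at the stop; it snaps in when let go, there is no latch.
- jar_a: honey jar, amber glass with yellow label and brass-coloured lid, 68 mm across, 95 mm high, 0.42 kg, standing on the bench; to be left alone. Origin at the centre of its underside.
- jar_b: a second honey jar like jar_a; to be left alone. Origin at the centre of its underside.
- collar: loose flat steel ring, 80 mm across, hole 60 mm, 16 mm high, lying on the bench; to be left alone. Origin at the centre of its underside.
Not all that is in view belongs to the job. Several things look just like the sleeve: the one meant starts nearest to the robot's base.

How it is judged:
On the way:
1. the sleeve is fully home on the spigot and let go, with the plunger still in (horizontal distance between sleeve and spigot_foot below 0.005 m and z of sleeve in the frame of spigot_foot between 0.036 and 0.043 m and angle between the z axis of sleeve and the z axis of spigot_foot, either way round below 0.08 rad and contact force between each of the arm, the fingers and sleeve below 0.1 N and value of joint plunger below 0.003 m), for 0.2 s.
At the end, for the whole second after the job is handed in: Plunger up at least 15.5 of its 18 mm, carried by the fingers alone (over 4 N on the knob); sleeve on the spigot within 5 mm of its axis, upright within 0.08 rad, lower end within 3 mm of the disc face, not touched by the robot (value of joint plunger above 0.0155 m and contact force between the fingers and plunger above 4 N and contact force between each of plunger, the arm, the fingers and sleeve below 0.1 N and contact force between plunger and jar_a below 0.1 N and contact force between plunger and jar_b below 0.1 N and contact force between plunger and collar below 0.1 N and horizontal distance between sleeve and spigot_foot below 0.005 m and z of sleeve in the frame of spigot_foot between 0.036 and 0.043 m and angle between the z axis of sleeve and the z axis of spigot_foot, either way round below 0.08 rad); the arm keeps its last pose, push and grip.
It fails at once if a honey jar is shifted by more than 30 mm or knocked over (distance of any of jar_a, jar_b from where it was at the start of the episode above 0.03 m or angle between any of jar_a, jar_b's own z axis and vertical above 0.5 rad).
It fails at once if the loose ring is shifted by more than 30 mm (distance of collar from where it was at the start of the episode above 0.03 m).
It also fails if it takes over 51 s, if anything falls off the work surface, if the arm or the gripper's body presses on something with over 40 N, if the wrist force passes 120 N, or if a joint passes its speed limit or range.

## Working session

There is one attempt and no reset: what is moved stays moved. The work goes in short steps, Python scripts to look and compute and a tool call to move; the robot and the scene stay as the last step left them, time stands still between calls to the robot, and variables do not carry over. Pictures are saved under pics/ and viewed, and the job is handed in when it is done.

Besides the shell and the picture viewer there is one more tool, called after "Call:" as name(argument=value, ...), one argument or row to a line, values as JSON. play_rows: Moves the arm, as the interface text tells. Its arguments: {"type":"object","properties":{"deltas":{"type":"array"},"grip":{"type":"number"}},"required":["deltas"]}

```bash
mkdir -p pics; cat > h.py <<'E'
import numpy as np, cv2
from plant import status, grab_frame, camera_params, ticket, boxes_of, outline_of, manip
def cloud(cam,d):
    p=camera_params(cam);K=np.array(p["mtx"]);T=np.array(p["world_from_camera"])
    v,u=np.mgrid[0:480,0:640]
    x=(u-K[0,2])/K[0,0]*d;y=(v-K[1,2])/K[1,1]*d
    P=np.stack([x,-y,-d,np.ones_like(d)],-1)
    return (P@T.T)[...,:3]
E
python3 - <<'E'
from h import *
print(status.state()); print(manip.grip_point_offset)
for c in("side","top"):
    im,d=grab_frame(c);cv2.imwrite(f"pics/{c}0.png",im);np.save(c+"0.npy",d)
    p=camera_params(c);print(c,p)
    for n in("sleeve","pull_knob","jar_a","collar"):
        for b in boxes_of(c,n): print(c,n,np.round(b["box"]),round(b["confidence"],2))
E
```

```text
{'time': 0.0, 'joint_pos': array([ 1.21004468e+00,  5.33492572e-02,  1.61431275e+00, -9.75853260e-06,
        1.47604715e+00, -1.18987587e-01]), 'joint_vel': array([-8.51701396e-04, -3.21587469e-04, -1.17014949e-03,  6.07373004e-05,
       -7.63576594e-04, -5.44014578e-04]), 'joint_efforts': array([ 2.21860764e-04, -3.93675935e+01, -3.70178747e+01, -1.08047643e-04,
        6.79081189e-03,  2.54672085e-05]), 'tool_pos': array([0.14940046, 0.60621723, 0.23005656]), 'tool_rot': array([-2.46696693e-04,  1.20587317e-01,  9.92702160e-01, -1.02910404e-03]), 'contact_force': array([-0.44207793,  0.36815595, -0.07686176]), 'ft_torque': array([ 0.01893156, -0.05919132,  0.05147302]), 'gripper_width': 0.9989674191704638}
0.0187
side {'mtx': array([[528.541183  ,   0.        , 317.98477127],
       [  0.        , 528.541183  , 235.88589884],
       [  0.        ,   0.        ,   1.        ]]), 'world_from_camera': array([[-0.96622152,  0.14567757, -0.21258886,  0.29503339],
       [-0.25752166, -0.57755104,  0.77467244,  0.66548465],
       [-0.00992852,  0.80325142,  0.59555737,  0.66388524],
 
[... 411 characters left out ...]
0.        , 326.62013326],
       [  0.        , 562.09631004, 241.10552272],
       [  0.        ,   0.        ,   1.        ]]), 'world_from_camera': array([[-0.00438051,  0.98568607, -0.16853422,  0.31258581],
       [-0.99988267, -0.00679127, -0.01373057, -0.10014698],
       [-0.01467859,  0.1684543 ,  0.98560017,  1.21414967],
       [ 0.        ,  0.        ,  0.        ,  1.        ]])}
top sleeve [353. 257. 381. 282.] 0.9
top sleeve [474. 293. 508. 322.] 0.68
top sleeve [304. 205. 328. 230.] 0.66
top sleeve [309. 168. 331. 197.] 0.63
top pull_knob [213. 265. 226. 278.] 0.5
top jar_a [351. 184. 380. 222.] 0.67
top jar_a [411. 233. 448. 269.] 0.55
top collar [412. 169. 450. 200.] 0.71
```

View pics/side0.png

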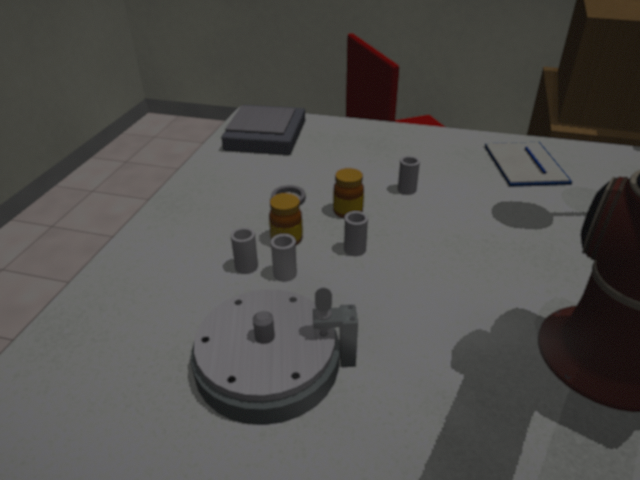

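View pics/top0.png

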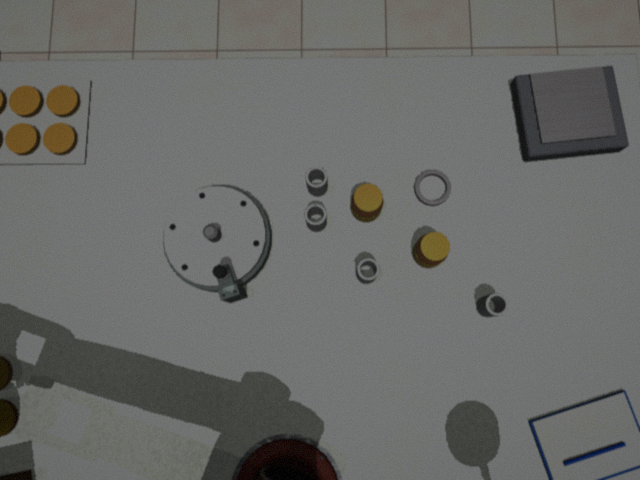

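```bash
cat > m.py <<'E'
from h import *
from scipy.optimize import least_squares
def circ(P):
    f=lambda q:np.hypot(P[:,0]-q[0],P[:,1]-q[1])-q[2]
    r=least_squares(f,[*P[:,:2].mean(0),.02],loss='soft_l1',f_scale=.002);return r.x
E
python3 - <<'E'
from m import *
d=np.load("top0.npy");C=cloud("top",d)
im=cv2.imread("pics/top0.png")
def top(n,u,v,r,zlo,zhi):
    P=C[v-r:v+r,u-r:u+r].reshape(-1,3);P=P[(P[:,2]>zlo)&(P[:,2]<zhi)]
    mm=(P[:,:2].min(0)+P[:,:2].max(0))/2
    print(n,len(P),"mid",mm.round(4),"ext",np.ptp(P[:,:2],axis=0).round(4),"z",np.median(P[:,2]).round(4),"dist",np.hypot(*mm).round(3))
for i,(u,v) in enumerate([(317,180),(316,215),(367,269),(495,303)]): top("sl%d"%i,u,v,20,.074,.09)
top("spig",212,232,20,.095,.115)
top("knob",221,271,15,.125,.16)
top("jar1",367,200,25,.085,.11);top("jar2",433,248,25,.085,.11);top("ring",432,187,25,.01,.025)
P=C[150:330,130:300].reshape(-1,3);P=P[(P[:,2]>.05)&(P[:,2]<.066)];print("disc",P.mean(0),P.min(0),P.max(0))
print("bench z",np.median(C[300:330,330:420,2]))
b=[cv2.resize(im[150:330,130:530],None,fx=2,fy=2,interpolation=cv2.INTER_CUBIC)]
cv2.imwrite("pics/top_crop.png",b[0])
cv2.imwrite("pics/cand.png",cv2.resize(im[240:300,320:400],None,fx=8,fy=8,interpolation=cv2.INTER_CUBIC))
d=np.load("side0.npy");C=cloud("side",d)
print("side")
for i,(u,v) in enumerate([(245,250),(284,257),(356,233),(409,175)]): top("s%d"%i,u,v,28,.074,.09)
top("spig",264,325,18,.1,.11);top("knob",323,297,18,.142,.16);
print("bench z",np.median(C[260:280,400:450,2]))
E
```

```text
sl0 184 mid [ 0.6418 -0.0628] ext [0.0449 0.0419] z 0.0803 dist 0.645
sl1 187 mid [ 0.5621 -0.0596] ext [0.0454 0.0435] z 0.0808 dist 0.565
sl2 185 mid [ 0.4483 -0.168 ] ext [0.045  0.0449] z 0.0805 dist 0.479
sl3 214 mid [ 0.3767 -0.4222] ext [0.044  0.0458] z 0.0799 dist 0.566
spig 185 mid [0.5235 0.1511] ext [0.0305 0.0311] z 0.1041 dist 0.545
knob 149 mid [0.4384 0.1232] ext [0.0246 0.0255] z 0.1455 dist 0.455
jar1 667 mid [ 0.5935 -0.1687] ext [0.058  0.0595] z 0.096 dist 0.617
jar2 701 mid [ 0.4919 -0.3015] ext [0.0586 0.0586] z 0.0956 dist 0.577
ring 477 mid [ 0.6363 -0.3156] ext [0.0801 0.0793] z 0.0164 dist 0.71
disc [0.52530351 0.15151653 0.06098019] [0.38646832 0.04536833 0.05002796] [0.63059457 0.25816311 0.06598346]
bench z 0.0008017158343185393
side
s0 281 mid [ 0.6205 -0.0636] ext [0.0877 0.0466] z 0.0802 dist 0.624
s1 258 mid [ 0.5623 -0.0611] ext [0.0455 0.0453] z 0.0805 dist 0.566
s2 236 mid [ 0.4481 -0.1675] ext [0.0446 0.046 ] z 0.0803 dist 0.478
s3 165 mid [ 0.3761 -0.4229] ext [0.0448 0.0486] z 0.08 dist 0.566
spig 248 mid [0.524  0.1521] ext [0.03   0.0308] z 0.1049 dist 0.546
knob 172 mid [0.4388 0.1233] ext [0.0242 0.0231] z 0.1467 dist 0.456
bench z 0.0020584682982439095
```

View pics/top_crop.png

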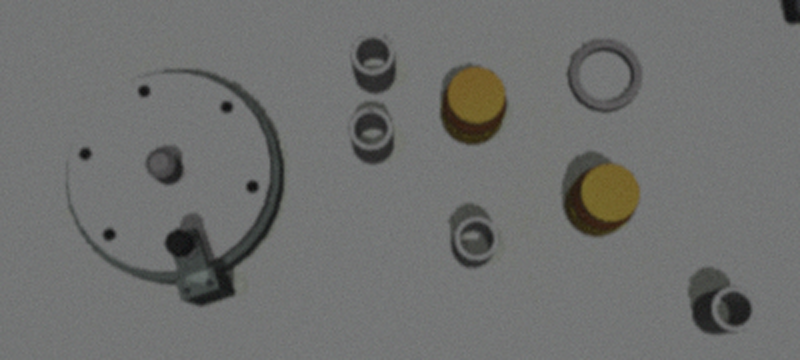

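View pics/cand.png

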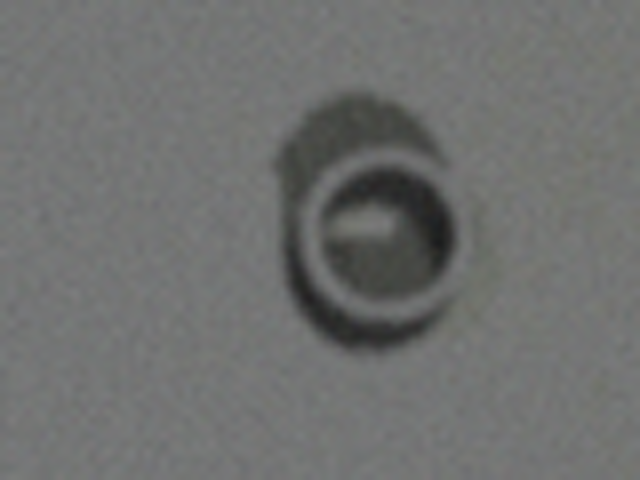

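Four look-alikes, in top-image pixels: (317,180), (316,215), (367,269) and (495,303), at 0.645, 0.565, 0.479 and 0.566 m from the base. The one at (367,269), world (0.448, -0.168), is nearest to the base. The crop confirms it is an open tube standing upright. The spigot is at (212,232), world (0.524, 0.1515), and the black knob is at (221,271), world (0.4386, 0.1233).

I'll hold the jaws perpendicular to the spigot–knob line throughout, which means a turn of +0.565 rad.

Call:
play_rows(
  deltas=[
    [[0.035,-0.045,0],0.14],
    [[0.07,-0.09,0],0.28],
    [[0.105,-0.135,0],0.42],
    [[0.14,-0.18,0],0.565],
    [[0.175,-0.225,0],0.565],
  ],
  grip=1,
)

```text
time: 1.12
tool_pos: [0.3255, 0.3804, 0.2316]
tool_rot: [0.0, -0.161, 0.987, 0.0]
contact_force: [0.8, 0.6, 0.4]
gripper_width: 0.997
```

Call:
play_rows(
  deltas=[
    [[0.03,-0.05,0],0],
    [[0.06,-0.1,0],0],
    [[0.08,-0.155,0],0],
    [[0.09,-0.21,0],0],
    [[0.1,-0.265,0],0],
  ],
)

```text
time: 1.75
tool_pos: [0.4249, 0.115, 0.2316]
tool_rot: [0.001, -0.161, 0.987, -0.0]
contact_force: [0.9, 0.3, 1.1]
gripper_width: 1.0
```

Call:
play_rows(
  deltas=[
    [[0.01,-0.057,0],0],
    [[0.015,-0.114,0],0],
    [[0.02,-0.171,0],0],
    [[0.023,-0.228,0],0],
    [[0.023,-0.285,0],0],
  ],
)

```text
time: 2.38
tool_pos: [0.4476, -0.1702, 0.2317]
tool_rot: [0.001, -0.161, 0.987, -0.0]
contact_force: [1.1, -0.2, -0.1]
gripper_width: 0.999
```

Call:
play_rows(
  deltas=[
    [[0,0,-0.02],0],
    [[0,0,-0.05],0],
    [[0,0,-0.07],0],
    [[0,0,-0.085],0],
    [[0,0,-0.085],0],
  ],
)

```text
time: 3.0
tool_pos: [0.4469, -0.1671, 0.1448]
tool_rot: [-0.001, -0.161, 0.987, 0.001]
contact_force: [-0.1, -1.4, 0.1]
gripper_width: 1.001
```

```bash
python3 - <<'E'
from h import *
print(status.state()["tool_pos"])
im,d=grab_frame("side");cv2.imwrite("pics/side1.png",cv2.resize(im[120:320,220:480],None,fx=3,fy=3,interpolation=cv2.INTER_CUBIC))
E
```

```text
[ 0.44686764 -0.16707494  0.14478183]
```

View pics/side1.png

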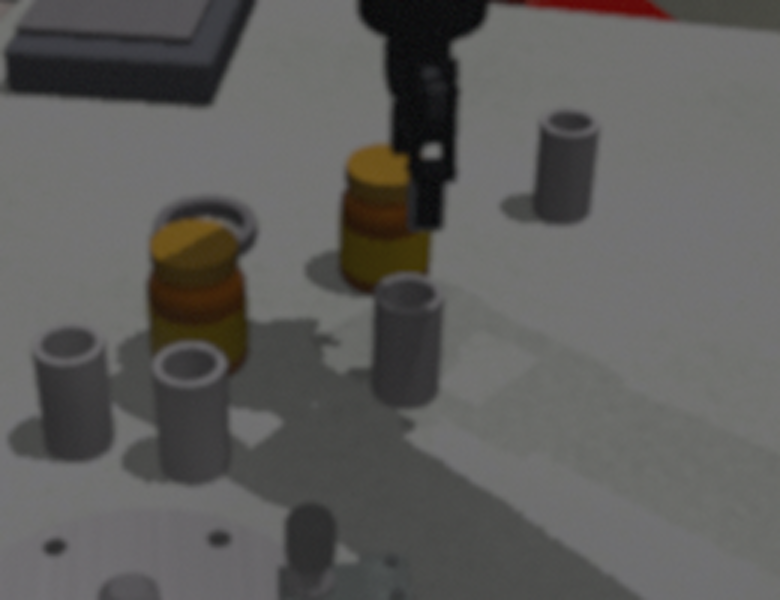

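```bash
cat >> h.py <<'E'
def proj(cam,p):
    P=camera_params(cam);K=np.array(P["mtx"]);T=np.array(P["world_from_camera"])
    c=np.linalg.inv(T)@np.r_[p,1];return np.array([K[0,0]*c[0]/-c[2]+K[0,2],K[1,1]*-c[1]/-c[2]+K[1,2]])
E
python3 - <<'E'
from h import *
j=np.array([-.316,.949,0])
t=status.state()["tool_pos"]
im,d=grab_frame("side");
for s in(-.045,0,.045):
    q=proj("side",t+j*s+[0,0,.013]);print(s,q,(q-[220,120])*3)
q=proj("side",[.4482,-.1678,.08]);print((q-[220,120])*3)
C=cloud("side",d);P=C[120:200,340:375].reshape(-1,3)
P=P[(P[:,2]>.14)&(P[:,2]<.2)&(abs(P[:,0]-.445)<.06)&(abs(P[:,1]+.167)<.1)]
for lo in(.155,.165,.175):
    Q=P[(P[:,2]>lo)&(P[:,2]<lo+.01)];print(lo,len(Q),Q.min(0),Q.max(0),np.median(Q,0))
E
```

```text
-0.045 [354.15105774 170.9845589 ] [402.45317321 152.9536767 ]
0 [356.96684957 183.03164237] [410.90054871 189.09492711]
0.045 [359.99840776 196.00186059] [419.99522327 228.00558177]
[405.85312502 294.22135919]
0.155 19 [ 0.42260014 -0.21178287  0.16144754] [ 0.46928051 -0.12015459  0.16463691] [ 0.43982485 -0.12516198  0.1630492 ]
0.165 75 [ 0.42074042 -0.21135034  0.16507142] [ 0.47178238 -0.11262545  0.17464807] [ 0.43820778 -0.12064994  0.16994498]
0.175 72 [ 0.42148381 -0.20965348  0.1751204 ] [ 0.47222298 -0.11216156  0.18497419] [ 0.43210701 -0.11822913  0.17943938]
```

Call:
play_rows(
  deltas=[
    [[0,0,-0.03],0],
    [[0,0,-0.06],0],
    [[0,0,-0.09],0],
    [[0,0,-0.104],0],
    [[0,0,-0.104],0],
  ],
)

```text
time: 3.72
tool_pos: [0.4476, -0.1681, 0.0423]
tool_rot: [-0.0, -0.161, 0.987, 0.0]
contact_force: [-0.5, -0.1, 0.5]
gripper_width: 1.002
```

Call:
play_rows(
  deltas=[
    [[0,0,0],0],
    [[0,0,0],0],
    [[0,0,0],0],
    [[0,0,0],0],
    [[0,0,0],0],
  ],
  grip=-1,
)

```text
time: 4.35
tool_pos: [0.4488, -0.1688, 0.0441]
tool_rot: [0.001, -0.161, 0.987, -0.001]
contact_force: [-1.3, 0.7, 7.0]
gripper_width: 0.53
```

Call:
play_rows(
  deltas=[
    [[0,0,0],0],
    [[0,0,0],0],
    [[0,0,0],0],
  ],
)

```text
time: 4.72
tool_pos: [0.4488, -0.1688, 0.0441]
tool_rot: [0.001, -0.161, 0.987, -0.001]
contact_force: [-0.3, 1.3, 6.1]
gripper_width: 0.529
```

Call:
play_rows(
  deltas=[
    [[0,0,0.02],0],
    [[0,0,0.06],0],
    [[0,0,0.11],0],
    [[0,0,0.16],0],
    [[0,0,0.16],0],
  ],
)

```text
time: 5.35
tool_pos: [0.45, -0.1695, 0.2076]
tool_rot: [0.004, -0.161, 0.987, -0.003]
contact_force: [-0.6, 0.7, -2.8]
gripper_width: 0.528
```

Call:
play_rows(
  deltas=[
    [[0.012,0.05,0],0],
    [[0.024,0.1,0],0],
    [[0.036,0.15,0],0],
    [[0.048,0.2,0],0],
    [[0.06,0.25,0],0],
  ],
)

```text
time: 5.98
tool_pos: [0.5066, 0.0834, 0.1999]
tool_rot: [-0.002, -0.161, 0.987, 0.0]
contact_force: [0.9, -0.7, -1.7]
gripper_width: 0.53
```

Call:
play_rows(
  deltas=[
    [[0.01,0.04,0],0],
    [[0.016,0.0695,0],0],
    [[0.016,0.0695,0],0],
    [[0.016,0.0695,0],0],
  ],
)

```text
time: 6.48
tool_pos: [0.5227, 0.1508, 0.2005]
tool_rot: [-0.001, -0.161, 0.987, -0.0]
contact_force: [0.0, 0.3, -2.0]
gripper_width: 0.529
```

```bash
cat > look.py <<'E'
from m import *
import sys
n=sys.argv[1]
s=status.state();print(s["time"],s["tool_pos"],s["contact_force"])
ims=[]
for c in("side","top"):
    im,d=grab_frame(c);np.save(f"{c}_{n}.npy",d)
    t=s["tool_pos"];u,v=proj(c,[.5,.14,.12]).astype(int)
    ims.append(cv2.resize(im[max(v-90,0):v+90,max(u-90,0):u+90],(400,400),interpolation=cv2.INTER_CUBIC))
cv2.imwrite(f"pics/{n}.png",np.hstack(ims))
E
python3 look.py a
```

```text
6.475 [0.52269393 0.15075056 0.2005322 ] [ 0.03491259  0.3312364  -1.97860719]
```

View pics/a.png

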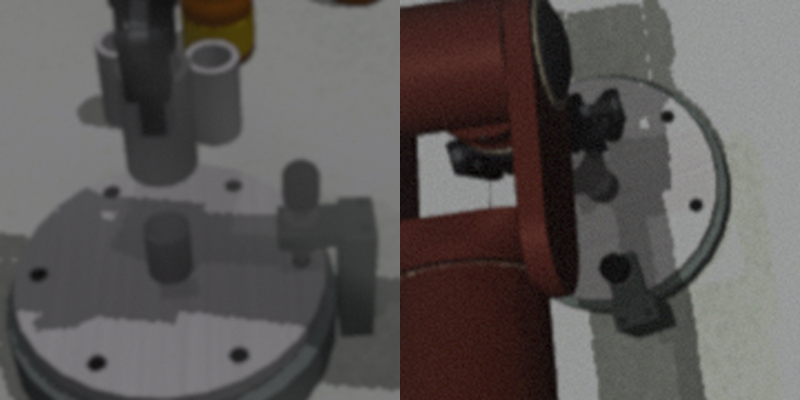

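The side view shows the sleeve held upright above the spigot. I'll measure both axes from the side depth image.

```bash
cat > fit.py <<'E'
from m import *
import sys
C=cloud("side",np.load(f"side_{sys.argv[1]}.npy"))
def cyl(zlo,zhi,x,y,R,r):
    P=C.reshape(-1,3);P=P[(P[:,2]>zlo)&(P[:,2]<zhi)&(np.hypot(P[:,0]-x,P[:,1]-y)<R)]
    f=lambda q:np.hypot(P[:,0]-q[0],P[:,1]-q[1])-r
    s=least_squares(f,[x,y-.003],loss='soft_l1',f_scale=.001)
    print(zlo,len(P),s.x.round(4),"res",np.abs(s.fun).mean().round(4),"zmin",P[:,2].min().round(4))
zb=float(sys.argv[2])
for a in(0.003,.012,.021): cyl(zb+a,zb+a+.011,.524,.151,.032,.023)
cyl(.07,.095,.524,.151,.025,.0155)
E
python3 fit.py a .156
```

```text
0.159 189 [0.5226 0.149 ] res 0.0006 zmin 0.1591
0.168 193 [0.5228 0.149 ] res 0.0006 zmin 0.168
0.177 197 [0.5229 0.1491] res 0.0006 zmin 0.1771
0.07 233 [0.5243 0.1496] res 0.0006 zmin 0.0707
```

Call:
play_rows(
  deltas=[
    [[0.0015,0.0005,-0.015],0],
    [[0.0015,0.0005,-0.03],0],
    [[0.0015,0.0005,-0.045],0],
    [[0.0015,0.0005,-0.045],0],
  ],
)

```text
time: 7.08
tool_pos: [0.5236, 0.1515, 0.1546]
tool_rot: [-0.002, -0.161, 0.987, 0.0]
contact_force: [-0.1, 0.3, -2.3]
gripper_width: 0.529
```

```bash
python3 look.py b; python3 fit.py b .112
```

```text
7.075 [0.52359851 0.15145643 0.15458771] [-0.06654289  0.25488417 -2.25621618]
0.115 176 [0.5236 0.1498] res 0.0005 zmin 0.1151
0.124 166 [0.5235 0.1498] res 0.0006 zmin 0.124
0.133 175 [0.5235 0.1498] res 0.0006 zmin 0.1331
0.07 241 [0.5243 0.1497] res 0.0006 zmin 0.0701
```

Call:
play_rows(
  deltas=[
    [[0,0,-0.005],0],
    [[0,0,-0.01],0],
    [[0,0,-0.015],0],
    [[0,0,-0.015],0],
  ],
)

```text
time: 7.68
tool_pos: [0.5247, 0.1517, 0.1416]
tool_rot: [-0.001, -0.161, 0.987, 0.0]
contact_force: [-0.7, 0.7, -2.5]
gripper_width: 0.526
```

Call:
play_rows(
  deltas=[
    [[0,0,-0.006],0],
    [[0,0,-0.012],0],
    [[0,0,-0.018],0],
    [[0,0,-0.022],0],
    [[0,0,-0.022],0],
  ],
)

```text
time: 8.3
tool_pos: [0.5248, 0.1518, 0.1197]
tool_rot: [-0.001, -0.161, 0.987, 0.0]
contact_force: [-0.5, 0.2, -2.6]
gripper_width: 0.529
```

Sliding freely. The lower end is at about 76 mm, so there are about 16 mm left to go.

Call:
play_rows(
  deltas=[
    [[0,0,-0.005],0],
    [[0,0,-0.01],0],
    [[0,0,-0.014],0],
    [[0,0,-0.017],0],
    [[0,0,-0.017],0],
  ],
)

```text
time: 8.93
tool_pos: [0.5255, 0.1519, 0.1041]
tool_rot: [0.0, -0.161, 0.987, 0.0]
contact_force: [-2.1, -0.4, 2.8]
gripper_width: 0.532
```

Call:
play_rows(
  deltas=[
    [[0,0,0],0],
    [[0,0,0],0],
    [[0,0,0],0],
    [[0,0,0],0],
  ],
  grip=1,
)

```text
time: 9.43
tool_pos: [0.5252, 0.1518, 0.1033]
tool_rot: [0.0, -0.161, 0.987, 0.0]
contact_force: [-0.4, 1.0, -0.3]
gripper_width: 0.994
```

Call:
play_rows(
  deltas=[
    [[0,0,0.02],0],
    [[0,0,0.05],0],
    [[0,0,0.08],0],
    [[0,0,0.11],0],
    [[0,0,0.11],0],
  ],
)

```text
time: 10.05
tool_pos: [0.5273, 0.1522, 0.2183]
tool_rot: [0.004, -0.161, 0.987, -0.0]
contact_force: [0.6, -0.4, 0.4]
gripper_width: 1.001
```

```bash
python3 look.py c; python3 fit.py c .065; python3 - <<'E'
from m import *
for c in("side","top"):
    P=cloud(c,np.load(f"{c}_c.npy")).reshape(-1,3)
    Q=P[(np.hypot(P[:,0]-.5243,P[:,1]-.151)<.03)&(P[:,2]>.13)&(P[:,2]<.15)]
    print(c,len(Q),np.median(Q,0) if len(Q) else 0)
    Q=P[(np.hypot(P[:,0]-.4386,P[:,1]-.1233)<.02)&(P[:,2]>.125)&(P[:,2]<.16)]
    print(c,len(Q),(Q.min(0)+Q.max(0))/2 if len(Q) else 0)
E
```

```text
10.05 [0.5273168  0.15215069 0.21827061] [ 0.63583824 -0.40897179  0.415762  ]
0.068 150 [0.5258 0.1502] res 0.0006 zmin 0.0682
0.077 153 [0.5254 0.1501] res 0.0006 zmin 0.0771
0.08600000000000001 162 [0.5254 0.1503] res 0.0006 zmin 0.0861
0.07 351 [0.5127 0.18  ] res 0.0064 zmin 0.07
side 535 [0.52382362 0.15420547 0.13934878]
side 313 [0.43887578 0.12344047 0.13746068]
top 190 [0.52572745 0.14636847 0.13995694]
top 151 [0.43846887 0.12284079 0.13814189]
```

View pics/c.png

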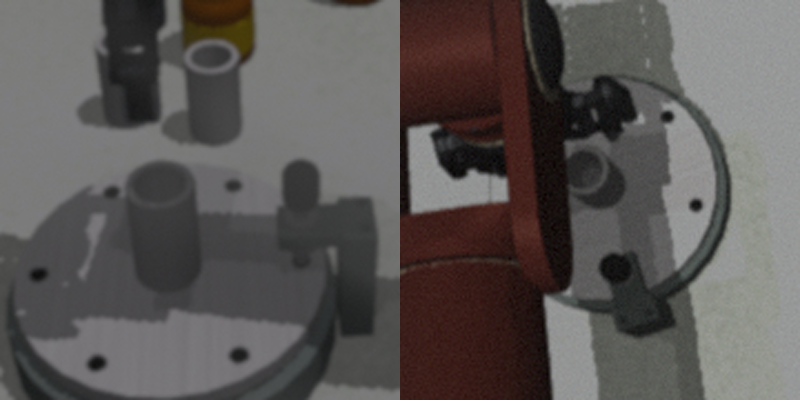

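The sleeve is home, with its top at 0.140 m and its axis within about 1 mm of the spigot. It is released, and the plunger has not moved. Next I go to the knob.

Call:
play_rows(
  deltas=[
    [[-0.04,-0.013,0],0],
    [[-0.08,-0.026,0],0],
    [[-0.0865,-0.0285,0],0],
    [[-0.0865,-0.0285,-0.03],0],
    [[-0.0865,-0.0285,-0.03],0],
  ],
)

```text
time: 10.78
tool_pos: [0.437, 0.1231, 0.1802]
tool_rot: [-0.003, -0.161, 0.987, 0.0]
contact_force: [0.8, -0.3, -0.7]
gripper_width: 1.002
```

```bash
python3 look.py d
```

```text
10.775 [0.43695947 0.12312963 0.18020275] [ 0.84480439 -0.32821728 -0.65584559]
```

View pics/d.png

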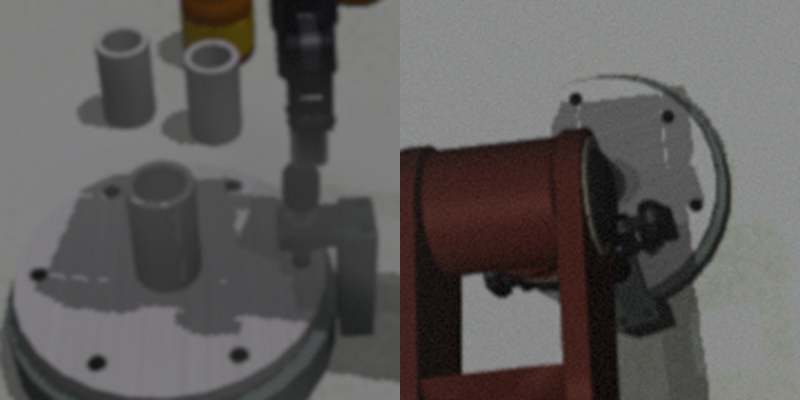

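Call:
play_rows(
  deltas=[
    [[0,0,-0.02],0],
    [[0,0,-0.04],0],
    [[0,0,-0.06],0],
    [[0,0,-0.069],0],
    [[0,0,-0.069],0],
  ],
)

```text
time: 11.5
tool_pos: [0.4389, 0.1234, 0.1145]
tool_rot: [-0.0, -0.161, 0.987, 0.0]
contact_force: [0.2, 0.0, 0.0]
gripper_width: 0.998
```

Call:
play_rows(
  deltas=[
    [[0,0,0],0],
    [[0,0,0],0],
    [[0,0,0],0],
    [[0,0,0],0],
    [[0,0,0],0],
  ],
  grip=-1,
)

```text
time: 12.12
tool_pos: [0.4392, 0.1226, 0.1151]
tool_rot: [0.0, -0.161, 0.987, -0.001]
contact_force: [-1.1, -4.8, 4.6]
gripper_width: 0.273
```

Call:
play_rows(
  deltas=[
    [[0,0,0],0],
    [[0,0,0],0],
    [[0,0,0],0],
    [[0,0,0],0],
  ],
)

```text
time: 12.62
tool_pos: [0.4392, 0.1226, 0.1151]
tool_rot: [0.0, -0.161, 0.987, -0.001]
contact_force: [-0.3, -5.9, 4.3]
gripper_width: 0.272
```

Call:
play_rows(
  deltas=[
    [[0.0002,-0.0008,0.004],0],
    [[0.0002,-0.0008,0.008],0],
    [[0.0002,-0.0008,0.012],0],
    [[0.0002,-0.0008,0.016],0],
    [[0.0002,-0.0008,0.016],0],
  ],
)

```text
time: 13.25
tool_pos: [0.4391, 0.1226, 0.1294]
tool_rot: [0.001, -0.161, 0.987, 0.0]
contact_force: [6.2, -1.7, -7.0]
gripper_width: 0.27
```

Call:
play_rows(
  deltas=[
    [[0,0,0.002],0],
    [[0,0,0.004],0],
    [[0,0,0.005],0],
    [[0,0,0.005],0],
  ],
)

```text
time: 13.75
tool_pos: [0.439, 0.1226, 0.1332]
tool_rot: [0.001, -0.161, 0.987, 0.0]
contact_force: [9.2, -0.8, -11.1]
gripper_width: 0.27
```

```bash
python3 look.py e; python3 fit.py e .065;
```

```text
13.75 [0.43898701 0.12257976 0.13324904] [  9.17364986  -0.79996353 -11.11922139]
0.068 150 [0.5255 0.1502] res 0.0007 zmin 0.068
0.077 160 [0.5255 0.1502] res 0.0005 zmin 0.0771
0.08600000000000001 155 [0.5256 0.1503] res 0.0006 zmin 0.086
0.07 354 [0.5128 0.1803] res 0.0063 zmin 0.07
```

View pics/e.png

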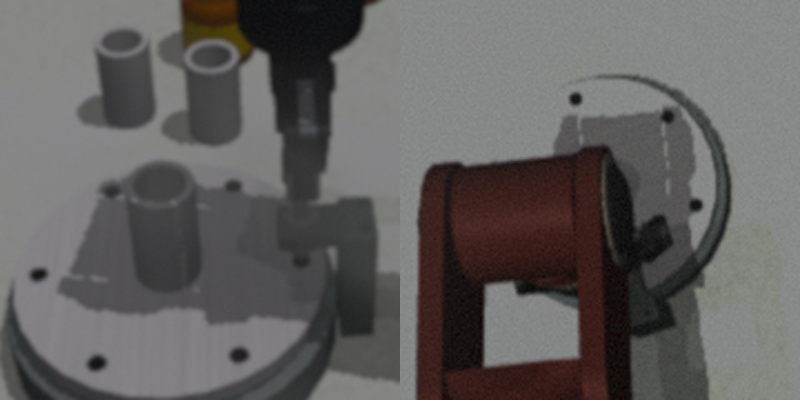

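Call:
play_rows(
  deltas=[
    [[0.0005,0,0.001],0],
    [[0.001,0,0.001],0],
    [[0.001,0,0.001],0],
    [[0.001,0,0.001],0],
  ],
)

```text
time: 14.35
tool_pos: [0.439, 0.1226, 0.1333]
tool_rot: [-0.001, -0.161, 0.987, 0.0]
contact_force: [6.9, -1.2, -14.1]
gripper_width: 0.266
```

```bash
python3 - <<'E'
from h import *
im,d=grab_frame("side");u,v=proj("side",[.4388,.1233,.12]).astype(int)
a=cv2.imread("pics/side0.png")
f=lambda i:cv2.resize(cv2.convertScaleAbs(i[v-40:v+50,u-30:u+30],alpha=1.8),(390,585),interpolation=cv2.INTER_CUBIC)
cv2.imwrite("pics/f.png",np.hstack([f(a),f(im)]))
for c in("side","top"):
  if c=="top": grab_frame(c)
  for n in("jar_a","collar","sleeve","pull_knob"):
    print(c,n,[(np.round(b["box"]).tolist(),round(b["confidence"],2)) for b in boxes_of(c,n)])
print(status.state()["contact_force"],status.state()["tool_pos"])
E
```

```text
side jar_a [([350.0, 168.0, 366.0, 220.0], 0.7)]
side collar [([270.0, 185.0, 293.0, 198.0], 0.67)]
side sleeve [([226.0, 229.0, 259.0, 275.0], 0.8), ([242.0, 288.0, 280.0, 349.0], 0.77), ([272.0, 236.0, 294.0, 280.0], 0.77), ([398.0, 159.0, 419.0, 190.0], 0.61)]
side pull_knob [([315.0, 293.0, 325.0, 313.0], 0.64)]
top jar_a [([411.0, 230.0, 450.0, 271.0], 0.86), ([348.0, 181.0, 380.0, 222.0], 0.68), ([167.0, 187.0, 271.0, 301.0], 0.18)]
top collar [([413.0, 169.0, 450.0, 204.0], 0.8)]
top sleeve [([307.0, 205.0, 327.0, 230.0], 0.69), ([307.0, 167.0, 329.0, 197.0], 0.66), ([475.0, 294.0, 507.0, 321.0], 0.65)]
top pull_knob []
[  7.31380728   0.09043173 -13.05382159] [0.4389948  0.12256114 0.13329253]
```

View pics/f.png

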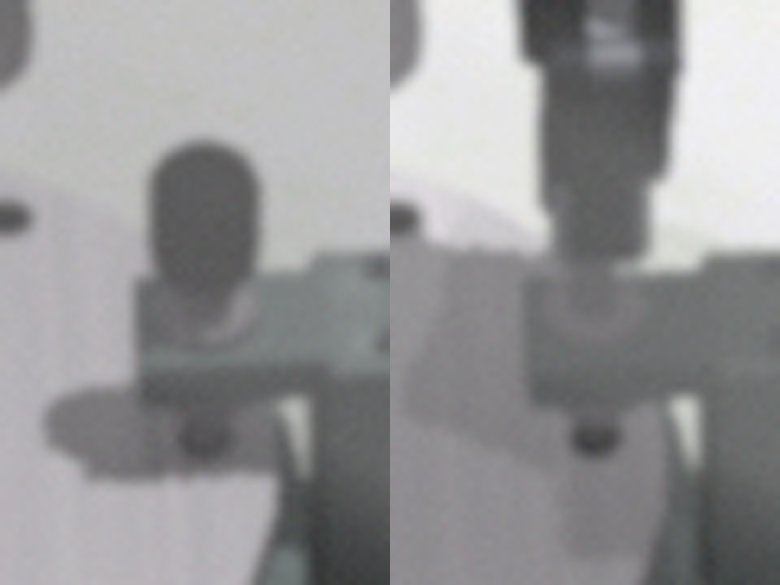

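The seat hole (right crop, about (597,437)) is now empty and dark, so the pin is clear of it. The knob has come up with the fingers. The jars and the ring are in their original image positions, so I'm handing in.

```bash
python3 -c "
from plant import ticket,status
print(ticket.job_done());s=status.state();print(s['time'],s['tool_pos'],s['contact_force'],s['gripper_width'])"
```

```text
the job is handed in; nothing more can be done
None
the job is handed in; nothing more can be done
```

The sleeve is fully down on the spigot and let go, and the plunger knob is gripped and held at the top of its travel. I handed the job in at about 15 s; it gives no verdict.

- **Sleeve:** I used the tube nearest the base, 0.479 m away. Its top measured 0.140 m above the bench (nominal for fully home). It stood upright, about 1 mm off the spigot axis by the side camera.
- **Plunger:** The fingers rose 18.2 mm with the knob. The last 1 mm of commanded lift moved it only about 0.1 mm while the pull rose to about 13–14 N, so it is against its stop. The enlarged picture shows the seat hole empty.
- **Jars and ring:** In the top camera they were where they started, within a few pixels.
- **Checks that were off:**
    - About 7 N of sideways force on the knob remained after a small correction.
    - The side camera found only one jar at the end, because the arm was in the way.
    - The top camera could not see the knob or the seated sleeve under the arm.
    - No state reading came back after hand-in.

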